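# Empty the stub tray and hold the bath lid open

### The job

Tip the four metal specimen stubs off the sorting tray into the steel wash basket, without touching the stubs with the gripper, and then set the empty tray back down flat on the bench and let go of it. Then raise the lid of the ultrasonic bath to 50 degrees from shut and finish while holding it still there, so that a colleague can lower the basket in; the lid would fall shut if let go. Leave the basket and everything else on the bench where it stands.

Things in the scene. Friction and masses are not known exactly. Their poses are not given: they have to be found in the camera images.
- tray: bare aluminium sorting tray, 150 (x) x 110 (y) mm, floor 4 mm, 0.25 kg. Origin: centre of the underside, z up. Walls 3 mm thick, 22 mm high on both long sides and at the +x end; the -x end is an open lip without a wall. At the start the lip faces roughly the robot
- tray_grip (a point): point to hold the tray by, from above: in the upright black block at the tray's +x end, 14 mm thick (tray x), 50 mm wide (tray y), its top 70 mm above the underside. This point: 68 mm along +x from the tray's origin, 52 mm above the underside; axes as the tray's. A 40 N grip keeps the loaded tray from sagging
- tray_lip (a point): middle of the tray's open edge, on the underside, 75 mm along -x from the tray's origin; axes as the tray's
- basket: open square-cornered steel wash basket, loose, 0.6 kg, 150 (x) x 170 (y) x 55 mm high (rim to 58 mm), walls and floor 4 mm. Origin: centre of the underside, z up. It stands left or right of the tray, on the other side from the bath
- basket_in (a point): centre of the basket's inner floor, axes as the basket's; the inside is 142 (x) x 162 (y) x 51 mm deep
- bath: ultrasonic cleaning bath, fixed to the bench, grey foot with a dark control panel and a steel tank: 180 (x) x 220 (y) x 130 mm high without the lid. Origin: centre of the underside; its front (panel, lid's grip bar) faces its own -x, roughly the robot. It stands left or right of the tray
- lid_hinge (a point): middle of the lid's hinge line, on the far (+x) top edge of the bath, 130.5 mm above the bench; the hinge line runs along the bath's y
- lid_bar (a point): middle of the lid's round white plastic grip bar (11 mm thick, 110 mm long, parallel to the hinge), 50 mm in front of the lid's front edge, a U loop open between bar and lid. 230 mm from the hinge; 134.5 mm above the bench when shut, 310 mm at 50 degrees. x points to the hinge, y along the bar. The bar turns between fingers gripping at 20 N: the tool can stay pointing down
- lid (a joint): opening angle of the bath's lid in radians: 0 shut and level, growing as the front edge rises (50 degrees = 0.873). Lid 180 x 220 x 8 mm, about 0.5 kg; the hinge is free and the lid falls shut when let go below about 90 degrees
- stub1: loose metal specimen stub: a 30 mm disc 10 mm thick with a 12 mm stem on top, 24 mm tall in all, about 30 g; starts standing on the tray's floor, stem up, in the half towards the lip. Origin: centre of the disc's underside. Slides on the tray's smooth floor once that is tilted some 17 to 25 degrees; all four are alike
- stub2: loose metal specimen stub: a 30 mm disc 10 mm thick with a 12 mm stem on top, 24 mm tall in all, about 30 g; starts standing on the tray's floor, stem up, in the half towards the lip. Origin: centre of the disc's underside. Slides on the tray's smooth floor once that is tilted some 17 to 25 degrees; all four are alike
- stub3: loose metal specimen stub: a 30 mm disc 10 mm thick with a 12 mm stem on top, 24 mm tall in all, about 30 g; starts standing on the tray's floor, stem up, in the half towards the lip. Origin: centre of the disc's underside. Slides on the tray's smooth floor once that is tilted some 17 to 25 degrees; all four are alike
- stub4: loose metal specimen stub: a 30 mm disc 10 mm thick with a 12 mm stem on top, 24 mm tall in all, about 30 g; starts standing on the tray's floor, stem up, in the half towards the lip. Origin: centre of the disc's underside. Slides on the tray's smooth floor once that is tilted some 17 to 25 degrees; all four are alike
- jar: bystander: capped glass specimen jar, 48 mm across, 60 mm tall. Origin: centre of the underside
- dishes: bystander: short stack of culture dishes, 60 mm across, 41 mm tall. Origin: centre of the underside
- tube_box: bystander: plastic sample tube box, 90 x 220 x 50 mm tall. Origin: centre of the underside
- bottle: bystander: brown glass reagent bottle, 68 mm across, 140 mm tall. Origin: centre of the underside
- beaker: bystander: open glass beaker, 72 mm across, 85 mm tall. Origin: centre of the underside
- tissues: bystander: tissue box, 110 x 110 x 90 mm tall (paper tuft on top to 120 mm). Origin: centre of the underside
- marker: bystander: marker pen lying flat, 130 x 12 x 12 mm. Origin: centre of the underside
Mind the look-alikes: they are no part of the job. Leave any brown look-alike of the tray alone.

How it is judged (in metres and radians):
On the way, in this order (a step that is already met when the one before it is completed fails the run):
1. all four stubs lie in the basket (x of stub1 in the frame of basket_in between -0.072 and 0.072 m and y of stub1 in the frame of basket_in between -0.082 and 0.082 m and z of stub1 in the frame of basket_in between -0.005 and 0.05 m and x of stub2 in the frame of basket_in between -0.072 and 0.072 m and y of stub2 in the frame of basket_in between -0.082 and 0.082 m and z of stub2 in the frame of basket_in between -0.005 and 0.05 m and x of stub3 in the frame of basket_in between -0.072 and 0.072 m and y of stub3 in the frame of basket_in between -0.082 and 0.082 m and z of stub3 in the frame of basket_in between -0.005 and 0.05 m and x of stub4 in the frame of basket_in between -0.072 and 0.072 m and y of stub4 in the frame of basket_in between -0.082 and 0.082 m and z of stub4 in the frame of basket_in between -0.005 and 0.05 m), for 0.2 s.
2. the tray is back flat on the bench, let go (all of step 1 and height (world z) of tray below 0.006 m and angle between tray's own z axis and vertical below 0.06 rad and contact force between each of the arm, the fingers and tray below 0.1 N), for 0.2 s.
At the end, for the whole second after the job is handed in: All four stubs lie inside the basket; the tray stands flat on the bench (within about 3 degrees and 6 mm), untouched by the robot; the bath's lid is held still by the robot at 50 degrees, give or take 6, touching neither tray nor basket (all of step 2 and value of joint lid between 0.767945 and 0.977384 rad and velocity of joint lid between -0.06 and 0.06 rad/s and contact force between any of the fingers, the arm and bath above 0.4 N and contact force between each of tray, basket and bath below 0.1 N); the arm keeps its last pose, push and grip.
It fails at once if the gripper or arm touches a stub (over 0.5 N) (contact force between any of the fingers, the arm and stub1 above 0.5 N or contact force between any of the fingers, the arm and stub2 above 0.5 N or contact force between any of the fingers, the arm and stub3 above 0.5 N or contact force between any of the fingers, the arm and stub4 above 0.5 N).
It fails at once if the basket is pushed more than 40 mm from where it stood (distance of basket from where it was at the start of the episode above 0.04 m).
It fails at once if a bystander is pushed more than 40 mm or knocked over (distance of any of jar, dishes, tube_box, bottle, beaker, tissues, marker from where it was at the start of the episode above 0.04 m or angle between any of jar, dishes, tube_box, bottle, beaker, tissues, marker's own z axis and vertical above 0.5 rad).
It also fails if it takes over 72 s, if anything falls off the work surface, if the arm or the gripper's body presses on something with over 40 N, if the wrist force passes 120 N, or if a joint passes its speed limit or range.

### The arm

A 6-joint arm with a two-finger parallel gripper is mounted at the origin on the work surface. World frame = base frame: x ahead of the robot, y to its left, z up, the work surface at z = 0. Lengths are in mm, angles in rad, forces in N, time in s.
With the tool pointing down it reaches from about 350 to 1000 mm from the base axis. Payload 7.1 kg.
Tool frame: the origin (TCP) lies between the finger pads; the fingertips stand 8 mm ahead of it and the grasp point (between the pads) lies 11 mm behind it; z points along the fingers, y is the line along which they close (so a half turn about z gives the same grasp; the last joint's range is limited). The gripper opens to 85 mm and grips with 20 to 120 N. Pads are 22 mm wide; open, the fingers measure 114 mm over their backs; the gripper's body (76 mm by 85 mm) begins 54 mm behind the grasp point. The pads swing forward as they close: fully open they stand 13 mm farther back than shut.
Start: joints at [1.182, 0.423, 1.63, -0, 1.089, -0.019], TCP at [225.861, 582.745, 239.319] pointing down, gripper open.
Joint ranges: [-3, 3], [-0.9, 2.11], [0.09, 2.58], [-1.31, 4.45], [0.11, 2.69], [-2.54, 2.54]. Speed limits (rad/s): [2.39, 2.39, 3.01, 3.14, 3.14, 3.14].

### API

Orientations are given as a unit quaternion [x, y, z, w].
In Python, from station import bot gives the robot as it stands.
- The arm moves only by the tool apply_moves, never from a script. Its argument "targets" is a list that holds one entry, the list of rows, each a list of 5 numbers: the closure in counts, from 0 (fully open) to 255 (shut), then the shift along the world's x, y, z in cm, then the turn about the world's z in degrees. A call has 1 to 8 rows; each row shifts and turns the commanded pose from where the row before left it; what a row does not reach is not made up. A row lasts 1/10 s, in which the tool goes at most 50 mm and 8.59 degrees, less where a joint would pass 70% of its speed; a pose out of reach is approached as far as the arm can. A call with a gripper value outside its range is refused whole. The fingers move at their own pace and stop on an object; "grip_force" is the grip in N (left out, the last holds). Time passes only in rows, so rows that do not move let the fingers close. It gives the time, the measured TCP pose, the force, the opening and the grip force at its end, in the units of the state.
- bot.get_state(): the state, without advancing time (a new reading comes with each control period).
- bot.read_camera(name): name is "scene" or "side" or "wrist"; returns a dict with "pixels" (480x640x3 uint8, red, green, blue), "mtx" (3x3 intrinsics, pixels), "k1" (the pictures are not rectified: a ray, as slopes to the right and down, at radius r is drawn at 1 + k1 r^2 times it, then the intrinsics apply), "R" (3x3) and "t" (3): a world point X has camera coordinates R X + t. Camera axes: x right, y down, z forward; pixel columns grow to the right and rows downward; lengths in mm; the calibration is good to about 2 mm. A picture is of the moment at which its call begins. There is no depth.
- bot.sign_off(): hands the job in; it is judged then, once.
Trained networks look in a picture, given as the dict that the camera call returned (one of the last four; its "shot" number tells which), for a name from the list of things; names that differ only in an ending like _2 or _b are one class to them, and where a whole thing is asked for, a point or a joint stands for the part that bears it (a point fixed in the world has none). Each returns a list of dicts, best first, with "confidence" (0 to 1); they miss things now and then, are a little off and sometimes report something else, mostly with a low value. They report only what shows in the picture. A call takes as long as a camera call. They do not tell look-alikes from the thing itself.
- bot.look_for(picture, label): "position" ([column, row] in pixels, amid what is visible of it).
- bot.trace(picture, label): "region" (480x640 bool, what is visible of it) and "position" ([column, row] in pixels, amid what is visible of it).
- bot.tip_of(picture, label): "position" ([column, row] in pixels: a listed point, or the origin of a listed thing).
The state is a dict: "clock": time; "joint_positions": joint angles; "qd": joint speeds; "joint_efforts": joint torques, N m; "position": TCP position; "eef_rot": TCP orientation; "wrist_force": force on the tool from outside, world axes, zero at the start; "torque": the same for the moment, N m; "width": finger opening in mm; "grasp_force": force on a finger pad.
Only numpy, scipy, OpenCV 4.12 (cv2) and the standard library are available. Lean on these libraries where they do the work, as an engineer would, in place of code of your own. Each camera call takes 0.05 s, during which the arm holds its last target. There are 200 camera calls.

## Working session

There is one attempt and no reset: what is moved stays moved. The work goes in short steps, Python scripts to look and compute and a tool call to move; the robot and the scene stay as the last step left them, time stands still between calls to the robot, and variables do not carry over. Pictures are saved under pics/ and viewed, at most 10 in all, crops included, and the job is handed in when it is done.

Besides the shell and the picture viewer there is one more tool, called after "Request:" by a JSON object that holds its "fn" and its "kwargs", one argument or row to a line. apply_moves: Moves the arm, as the interface text tells. Its arguments: {"type":"object","properties":{"targets":{"type":"array","items":{"type":"array","items":{"type":"array","items":{"type":"number"}}}},"grip_force":{"type":"number"}},"required":["targets"]}

```bash
mkdir -p pics; ls
cat > h.py <<'E'
import numpy as np, cv2
from station import bot
def ray(p,uv):
    K=np.array(p['mtx']);R=np.array(p['R']);t=np.array(p['t'])
    d=(np.array(uv,float)-[K[0,2],K[1,2]])/[K[0,0],K[1,1]]
    u=d.copy()
    for _ in range(20): u=d/(1+p['k1']*(u@u))
    return -R.T@t, R.T@np.array([u[0],u[1],1])
def at(p,uv,z):
    c,d=ray(p,uv); return (c+d*(z-c[2])/d[2])[:2].round(1)
def proj(p,X):
    x=np.array(p['R'])@np.array(X,float)+np.array(p['t']); u=x[:2]/x[2]; u=u*(1+p['k1']*(u@u)); K=np.array(p['mtx'])
    return np.array([K[0,0]*u[0]+K[0,2],K[1,1]*u[1]+K[1,2]])
def save(p,n): cv2.imwrite('pics/'+n+'.png',cv2.cvtColor(np.ascontiguousarray(p['pixels']),cv2.COLOR_RGB2BGR))
def two(ps):
    A=np.zeros((3,3));b=np.zeros(3)
    for p,uv in ps:
        c,d=ray(p,uv);d/=np.linalg.norm(d);M=np.eye(3)-np.outer(d,d);A+=M;b+=M@c
    return np.linalg.solve(A,b).round(1)
E
cat > a.py <<'E'
from h import *
P={n:bot.read_camera(n) for n in('scene','side')}
Z=dict(tray=0,tray_grip=52,tray_lip=0,basket=0,basket_in=4,bath=0,lid_hinge=130.5,lid_bar=134.5,stub1=4,jar=0,dishes=0,tube_box=0,bottle=0,beaker=0,tissues=0,marker=0)
for n,p in P.items():
    save(p,n+'0'); print(n,p['k1'],(-np.array(p['R']).T@np.array(p['t'])).round())
    for l,z in Z.items():
        print(l,[(np.round(r['position']).tolist(),round(r['confidence'],2),at(p,r['position'],z).tolist()) for r in bot.tip_of(p,l)[:5]])
s=bot.get_state();print(s['position'],s['eef_rot'])
E
python3 a.py
```

```text
pics
scene -0.05429147038741991 [1692. -485.  994.]
tray [([332.0, 284.0], 0.85, [565.5, 12.5]), ([365.0, 231.0], 0.83, [295.0, 266.7]), ([216.0, 240.0], 0.77, [170.2, -302.7])]
tray_grip [([224.0, 220.0], 0.87, [120.9, -257.6]), ([358.0, 210.0], 0.79, [215.0, 268.9]), ([341.0, 283.0], 0.7, [627.5, 18.5])]
tray_lip [([206.0, 252.0], 0.89, [239.6, -353.3]), ([344.0, 283.0], 0.25, [570.3, 54.1])]
basket [([400.0, 260.0], 0.95, [517.4, 299.2])]
basket_in [([399.0, 262.0], 0.9, [532.8, 287.3])]
bath [([237.0, 294.0], 0.86, [512.5, -299.6]), ([399.0, 259.0], 0.45, [508.4, 303.4])]
lid_hinge [([242.0, 282.0], 0.8, [614.9, -296.0])]
lid_bar [([221.0, 238.0], 0.68, [374.1, -311.0])]
stub1 [([322.0, 279.0], 0.57, [529.2, -10.2]), ([328.0, 285.0], 0.55, [569.4, -1.2]), ([337.0, 278.0], 0.5, [545.0, 40.6]), ([331.0, 275.0], 0.49, [520.9, 27.0])]
jar [([277.0, 262.0], 0.5, [380.5, -124.8])]
dishes [([324.0, 272.0], 0.67, [491.6, 15.6]), ([339.0, 247.0], 0.59, [364.3, 123.7])]
tube_box [([326.0, 271.0], 0.71, [491.1, 21.1]), ([286.0, 331.0], 0.59, [726.3, -197.4])]
bottle [([419.0, 300.0], 0.64, 
[... 1030 characters left out ...]
 265.8]), ([311.0, 217.0], 0.59, [488.5, -75.1])]
stub1 [([297.0, 276.0], 0.58, [516.7, 40.2]), ([282.0, 270.0], 0.57, [565.8, 17.2]), ([280.0, 274.0], 0.46, [566.9, 37.3]), ([295.0, 262.0], 0.38, [531.2, -23.4])]
jar [([345.0, 247.0], 0.87, [388.3, -121.2]), ([201.0, 324.0], 0.35, [734.0, 250.6])]
dishes [([347.0, 300.0], 0.94, [366.1, 122.8])]
tube_box []
bottle [([201.0, 320.0], 0.91, [738.9, 240.3]), ([296.0, 260.0], 0.45, [533.3, -41.8]), ([254.0, 258.0], 0.31, [662.3, -37.3])]
beaker [([217.0, 263.0], 0.85, [767.4, -1.7])]
tissues [([245.0, 475.0], 0.97, [525.8, 629.1])]
marker []
[225.87776743 582.74022146 239.30936009] [ 1.83871708e-01  9.82950250e-01 -7.20237274e-06 -2.43839453e-05]
```

View pics/scene0.png

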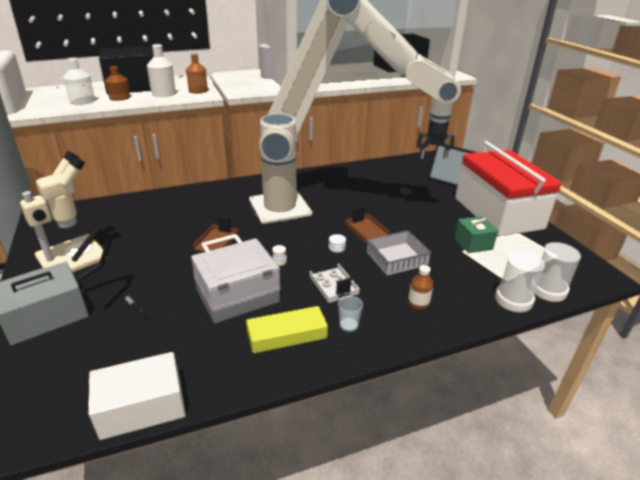

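View pics/side0.png

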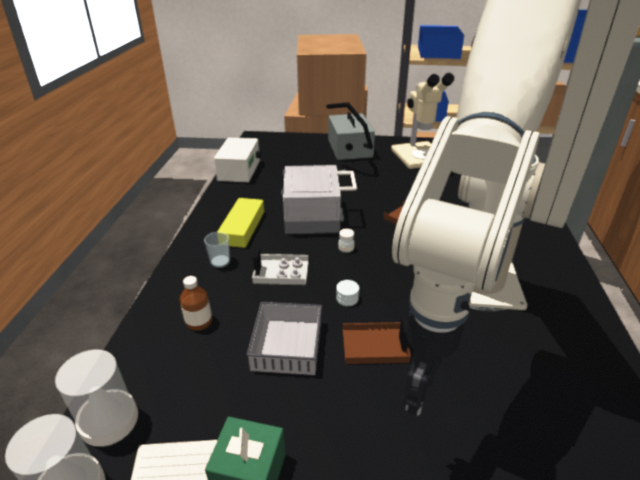

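Candidates for the tray: bare metal one with four stubs at scene (332,284) / side (282,272); brown ones at scene (365,231) and (216,240). The metal one with stubs, open lip to the robot, fits. I'll move above it and confirm it from the wrist camera.

Request:
{"fn": "apply_moves", "kwargs": {
  "targets": [
    [[0, 2.8, -4, 0, 3], [0, 2.8, -4, 0, 3], [0, 2.8, -4, 0, 3], [0, 2.8, -4, 0, 3], [0, 2.8, -4, 0, 3], [0, 2.8, -4, 0, 3], [0, 2.8, -4, 0, 3], [0, 2.8, -4, 0, 0]]
  ]
}}

```text
clock: 2.5
position: [450.8, 261.1, 239.6]
eef_rot: [0.001, 1.0, 0.0, 0.0]
wrist_force: [-0.3, 0.6, -0.2]
width: 85.6
grasp_force: 0.0
```

Request:
{"fn": "apply_moves", "kwargs": {
  "targets": [
    [[0, 2.8, -4, 0, 0], [0, 2.8, -4, 0, 0], [0, 2.8, -4, 0, 0], [0, 2.8, -4, 0, 0], [0, 2.8, -4, 0, 0], [0, 1, -3, 0, 0], [0, 0, 0, 0, 0], [0, 0, 0, 0, 0]]
  ]
}}

```text
clock: 3.3
position: [599.7, 32.3, 239.1]
eef_rot: [0.003, 1.0, 0.0, -0.0]
wrist_force: [-0.1, 0.5, 0.0]
width: 85.1
grasp_force: 0.0
```

```bash
cat > b.py <<'E'
from h import *
P={n:bot.read_camera(n) for n in('scene','side','wrist')}
for n,p in P.items():
    for l,z in dict(tray=0,tray_grip=52,tray_lip=0,basket_in=4,stub1=4).items():
        print(n,l,[(np.round(r['position']).tolist(),round(r['confidence'],2),at(p,r['position'],z).tolist()) for r in bot.tip_of(p,l)[:5]])
p=P['wrist'];save(p,'w1')
for r in bot.trace(p,'tray')[:1]:
    c=max(cv2.findContours(r['region'].astype(np.uint8),0,2)[0],key=cv2.contourArea); q=cv2.approxPolyDP(c,6,True)[:,0]
    print(q.tolist(),[at(p,x,22).tolist() for x in q])
s=bot.get_state();print(s['position'],s['eef_rot'],s['joint_positions'])
E
python3 b.py
```

```text
scene tray [([332.0, 284.0], 0.75, [561.5, 17.4]), ([215.0, 240.0], 0.71, [170.8, -307.4]), ([366.0, 231.0], 0.63, [296.0, 269.7])]
scene tray_grip [([222.0, 221.0], 0.96, [126.4, -269.6]), ([358.0, 212.0], 0.88, [228.2, 259.7]), ([219.0, 240.0], 0.2, [251.9, -304.2])]
scene tray_lip [([377.0, 239.0], 0.92, [362.0, 286.0]), ([212.0, 248.0], 0.68, [222.2, -327.8]), ([331.0, 275.0], 0.23, [516.4, 29.7])]
scene basket_in [([400.0, 259.0], 0.61, [517.6, 299.8])]
scene stub1 [([320.0, 279.0], 0.58, [530.0, -17.8]), ([329.0, 274.0], 0.51, [513.0, 23.1]), ([326.0, 284.0], 0.41, [560.8, -6.5]), ([338.0, 280.0], 0.41, [552.2, 39.7]), ([287.0, 334.0], 0.35, [739.5, -200.5])]
side tray [([409.0, 220.0], 0.83, [181.5, -303.9]), ([377.0, 342.0], 0.76, [285.4, 264.5]), ([283.0, 272.0], 0.6, [560.1, 21.9])]
side tray_grip [([404.0, 330.0], 0.83, [223.8, 266.8]), ([256.0, 258.0], 0.75, [634.7, 30.1]), ([430.0, 214.0], 0.57, [120.5, -263.0])]
side tray_lip [([308.0, 274.0], 0.92, [487.8, 19.9]), ([391.0, 213.0], 0.9, [242.0, -339.3]), ([340.0, 345.0], 0.59, [374.9, 283.5])]
side basket_in [([288.0, 3
[... 430 characters left out ...]
0], 0.56, [503.6, 298.5]), ([491.0, 316.0], 0.41, [743.9, 240.8])]
wrist stub1 [([329.0, 166.0], 0.86, [562.5, 42.0]), ([282.0, 166.0], 0.84, [562.6, -7.1]), ([277.0, 130.0], 0.72, [526.0, -11.0]), ([324.0, 127.0], 0.7, [523.5, 36.8]), ([580.0, 104.0], 0.31, [501.5, 292.4])]
[[355, 90], [242, 101], [261, 243], [284, 247], [287, 262], [333, 259], [340, 243], [363, 238]] [[490.4, 65.8], [499.7, -40.3], [641.6, -30.7], [646.2, -6.3], [663.7, -3.6], [660.3, 46.6], [641.8, 53.9], [636.2, 78.4]]
[599.84572737  32.6643939  239.28659705] [ 1.70683403e-03  9.99998542e-01 -2.07065523e-05 -3.96232354e-05] [ 3.46093325e-02  3.87838848e-01  1.68528989e+00 -4.39343611e-05
  1.06854461e+00 -1.53275217e+00]
```

View pics/w1.png

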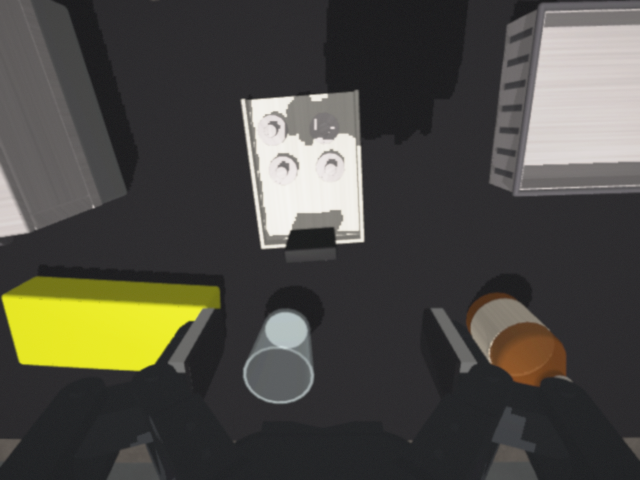

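The wrist picture confirms it: bare metal tray with four stubs around (300,150) and the black block at (311,240), yaw ≈ +4°. Nothing brown is in view. Descending to grip the block across its width.

Request:
{"fn": "apply_moves", "kwargs": {
  "targets": [
    [[0, 3.5, -0.9, 0, 4], [0, 0, 0, -5, 0], [0, 0, 0, -5, 0], [0, 0, 0, -5, 0], [0, 0, 0, -4.7, 0], [0, 0, 0, 0, 0], [120, 0, 0, 0, 0], [255, 0, 0, 0, 0]]
  ],
  "grip_force": 60
}}

```text
clock: 5.05
position: [637.1, 23.8, 45.2]
eef_rot: [-0.033, 0.999, -0.0, 0.002]
wrist_force: [0.5, -0.5, 0.1]
width: 59.4
grasp_force: 0.0
```

Request:
{"fn": "apply_moves", "kwargs": {
  "targets": [
    [[255, 0, 0, 0, 0], [255, 0, 0, 0, 0], [255, 0, 0, 0, 0], [255, 0, 0, 0, 0]]
  ]
}}

```text
clock: 5.45
position: [637.5, 23.8, 46.0]
eef_rot: [-0.033, 0.999, -0.0, 0.003]
wrist_force: [0.2, 0.1, 8.4]
width: 48.8
grasp_force: 63.3
```

Request:
{"fn": "apply_moves", "kwargs": {
  "targets": [
    [[255, 0, 0, 0.5, 0], [255, 0, 0, 1.5, 0], [255, 0, 0, 2.5, 0], [255, 0, 0, 3.5, 0], [255, 0, 0, 3.5, 0], [255, 0, 0, 3, 0], [255, 0, 0, 2, 0], [255, 0, 0, 1, 0]]
  ]
}}

```text
clock: 6.25
position: [635.6, 23.8, 220.9]
eef_rot: [-0.033, 0.999, -0.0, 0.002]
wrist_force: [0.2, -0.1, -3.8]
width: 49.0
grasp_force: 63.0
```

```bash
cat > c.py <<'E'
from h import *
import sys
p=bot.read_camera('side');q=bot.read_camera('scene')
cv2.imwrite('pics/'+sys.argv[1]+'.png',cv2.cvtColor(np.hstack([cv2.resize(a['pixels'][y:y+200,x:x+200],(400,400)) for a,x,y in((p,200,180),(q,250,150))]),cv2.COLOR_RGB2BGR))
for l in('stub1','tray_lip','tray_grip','basket_in'):
    for a in(p,q): print(l,[(np.round(r['position']).tolist(),round(r['confidence'],2)) for r in bot.tip_of(a,l)[:5]])
for a in(p,q):
    for r in bot.trace(a,'basket')[:1]:
        c=cv2.convexHull(max(cv2.findContours(r['region'].astype(np.uint8),0,2)[0],key=cv2.contourArea)); k=cv2.approxPolyDP(c,4,True)[:,0]
        print([(x.tolist(),at(a,x,58).tolist()) for x in k])
s=bot.get_state();print(s['position'],s['eef_rot'],s['wrist_force'],s['torque'])
E
python3 c.py lift
```

```text
stub1 [([295.0, 227.0], 0.64), ([251.0, 207.0], 0.59), ([244.0, 226.0], 0.53), ([277.0, 224.0], 0.48), ([293.0, 214.0], 0.44)]
stub1 [([328.0, 241.0], 0.54), ([322.0, 236.0], 0.47)]
tray_lip [([393.0, 212.0], 0.61), ([345.0, 347.0], 0.59), ([309.0, 226.0], 0.57), ([251.0, 209.0], 0.53)]
tray_lip [([327.0, 233.0], 0.77), ([210.0, 252.0], 0.77), ([378.0, 240.0], 0.6)]
tray_grip [([432.0, 214.0], 0.95), ([250.0, 206.0], 0.91), ([406.0, 331.0], 0.58)]
tray_grip [([345.0, 240.0], 0.96), ([223.0, 222.0], 0.77), ([361.0, 210.0], 0.75), ([236.0, 296.0], 0.58)]
basket_in [([288.0, 345.0], 0.61)]
basket_in [([399.0, 260.0], 0.64)]
[([261, 302], [579.8, 215.3]), ([319, 306], [432.7, 214.0]), ([314, 374], [419.7, 424.2]), ([250, 369], [558.5, 426.5]), ([247, 350], [577.6, 374.5])]
[634.66109097  23.71821154 216.67913427] [-3.32450550e-02  9.99447099e-01 -2.62712763e-06 -5.12990752e-04] [-0.42632008  0.82372041 -4.27427099] [ 0.08903482 -0.19494967  0.04941887]
```

View pics/lift.png

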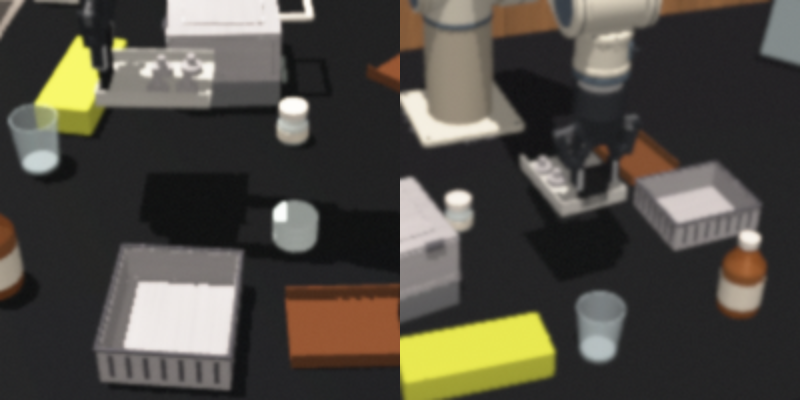

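Side picture shows the tray held level with stubs on it (crop at (165,75)); the basket's near rim corners give its centre at ≈(506,300), yaw ≈0. Carrying and turning the lip to +y.

Request:
{"fn": "apply_moves", "kwargs": {
  "targets": [
    [[255, -0.2, 0.2, 0, -2], [255, -0.6, 0.7, 0, -5], [255, -1, 1.1, 0, -8], [255, -1.1, 1.2, 0, -8], [255, -1.1, 1.2, 0, -8], [255, -1.1, 1.2, 0, -8], [255, -1.1, 1.2, 0, -8], [255, -1.1, 1.2, 0, -8]]
  ]
}}

```text
clock: 7.65
position: [561.3, 104.1, 217.2]
eef_rot: [0.435, 0.901, -0.0, -0.0]
wrist_force: [-0.9, -0.2, -3.9]
width: 49.3
grasp_force: 62.9
```

Request:
{"fn": "apply_moves", "kwargs": {
  "targets": [
    [[255, -1.1, 1.2, 0, -8], [255, -1.1, 1.2, 0, -8], [255, -1.1, 1.2, 0, -8], [255, -1.1, 1.2, 0, -7], [255, -0.8, 0.9, 0, -5], [255, -0.4, 0.4, 0, -3], [255, 0, 0, 0, 0], [255, 0, 0, 0, 0]]
  ]
}}

```text
clock: 8.45
position: [506.0, 164.6, 217.3]
eef_rot: [0.708, 0.707, -0.0, 0.0]
wrist_force: [-0.6, -1.2, -3.1]
width: 49.3
grasp_force: 62.9
```

Request:
{"fn": "apply_moves", "kwargs": {
  "targets": [
    [[255, 0, 0, 0, 0], [255, 0, 0, 0, 0], [255, 0, 0, 0, 0]]
  ],
  "grip_force": 36
}}

```text
clock: 8.75
position: [506.0, 164.5, 217.3]
eef_rot: [0.708, 0.706, -0.0, -0.0]
wrist_force: [-0.7, 0.7, -4.1]
width: 48.8
grasp_force: 62.9
```

```bash
python3 c.py carry
```

```text
stub1 [([276.0, 282.0], 0.68), ([277.0, 273.0], 0.6), ([294.0, 284.0], 0.58), ([298.0, 278.0], 0.56)]
stub1 [([386.0, 217.0], 0.63), ([389.0, 221.0], 0.62), ([400.0, 219.0], 0.61), ([396.0, 214.0], 0.53), ([399.0, 257.0], 0.45)]
tray_lip [([285.0, 299.0], 0.83), ([341.0, 349.0], 0.57), ([390.0, 213.0], 0.56), ([289.0, 347.0], 0.38)]
tray_lip [([375.0, 236.0], 0.97), ([212.0, 252.0], 0.91), ([409.0, 219.0], 0.69), ([401.0, 221.0], 0.32), ([394.0, 214.0], 0.2)]
tray_grip [([285.0, 242.0], 0.74), ([431.0, 214.0], 0.7), ([405.0, 328.0], 0.6), ([198.0, 324.0], 0.41)]
tray_grip [([370.0, 209.0], 0.95), ([359.0, 209.0], 0.95), ([224.0, 219.0], 0.88)]
basket_in []
basket_in [([398.0, 259.0], 0.78)]
[([260, 302], [582.3, 215.5]), ([321, 305], [428.2, 209.9]), ([314, 374], [419.7, 424.2]), ([250, 370], [557.8, 429.1]), ([247, 349], [578.3, 371.6])]
[([429, 249], [559.8, 387.9]), ([427, 264], [635.9, 332.5]), ([388, 275], [646.4, 177.1]), ([367, 252], [504.6, 168.7]), ([368, 239], [430.7, 208.3]), ([403, 231], [423.6, 358.4])]
[505.8416413  164.77264482 217.3130099 ] [ 7.08240197e-01  7.05971545e-01 -1.84767833e-05 -9.82100814e-06] [ 0.12776846  0.92155084 -4.46063741] [-0.23900185 -0.03086932  0.04061901]
```

View pics/carry.png

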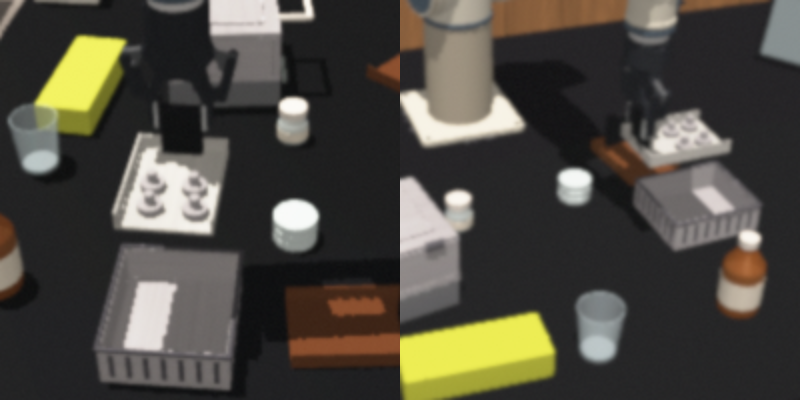

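Tray sits level above the basket with all four stubs on it. Now I ease the grip so the lip sags.

Request:
{"fn": "apply_moves", "kwargs": {
  "targets": [
    [[250, 0, 0, 0, 0], [245, 0, 0, 0, 0], [245, 0, 0, 0, 0]]
  ],
  "grip_force": 30
}}

```text
clock: 9.65
position: [505.9, 164.7, 217.3]
eef_rot: [0.708, 0.706, -0.0, -0.0]
wrist_force: [-0.5, 0.8, -3.3]
width: 49.4
grasp_force: 62.9
```

```bash
python3 c.py sag | grep -E "tray_lip|^stub|^\[[0-9]"; python3 -c "
from h import *
s=bot.get_state();print(s['grasp_force'],s['width'])"
```

```text
stub1 [([294.0, 277.0], 0.61), ([274.0, 273.0], 0.59), ([297.0, 284.0], 0.54), ([276.0, 284.0], 0.44)]
stub1 [([400.0, 217.0], 0.43), ([388.0, 219.0], 0.42), ([395.0, 212.0], 0.39), ([391.0, 222.0], 0.37), ([406.0, 221.0], 0.18)]
tray_lip [([390.0, 214.0], 0.94), ([284.0, 296.0], 0.62)]
tray_lip [([377.0, 240.0], 0.91), ([212.0, 250.0], 0.86), ([408.0, 219.0], 0.84)]
[505.84781632 164.72714776 217.31866188] [ 7.08269224e-01  7.05942424e-01 -2.82861214e-05 -8.49807658e-06] [-0.25679872  0.56002651 -3.53390146] [-0.20315207  0.00419536  0.02849513]
62.94077396392822 49.125016492363905
```

The gripper keeps its 63 N after the lower setting, so it seems to lock once it has gripped. I'll bring the tray floor down close over the basket's near rim, lip inside. Easing the fingers there can then only tip it into the basket.

Request:
{"fn": "apply_moves", "kwargs": {
  "targets": [
    [[255, 0, 0.3, -0.5, 0], [255, 0, 0.4, -1.5, 0], [255, 0, 0.4, -2, 0], [255, 0, 0.4, -2, 0], [255, 0, 0, -2, 0], [255, 0, 0, -1.5, 0], [255, 0, 0, -0.8, 0], [255, 0, 0, -0.4, 0]]
  ]
}}

```text
clock: 11.05
position: [505.5, 179.8, 109.4]
eef_rot: [0.708, 0.706, -0.001, -0.0]
wrist_force: [0.1, -0.5, -4.3]
width: 49.1
grasp_force: 62.9
```

Request:
{"fn": "apply_moves", "kwargs": {
  "targets": [
    [[255, 0, 0, -0.2, 0], [255, 0, 0, 0, 0], [255, 0, 0, 0, 0]]
  ]
}}

```text
clock: 11.35
position: [506.3, 179.9, 108.9]
eef_rot: [0.708, 0.706, 0.001, 0.0]
wrist_force: [-0.2, 0.6, -3.8]
width: 48.9
grasp_force: 62.9
```

```bash
python3 c.py rim | tail -1
```

```text
[505.89184014 179.75943151 108.33622698] [7.08265468e-01 7.05946192e-01 2.96495806e-05 9.79698070e-06] [ 0.2239475  -0.09970122 -3.76677031] [-0.24956186  0.02493308  0.05326612]
```

View pics/rim.png

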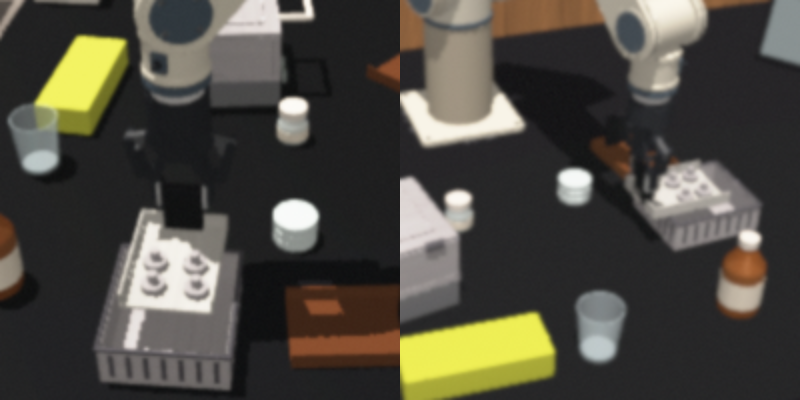

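The tray is level over the basket rim, lip well inside, four stubs around crop (175,275). Easing the fingers count by count.

Request:
{"fn": "apply_moves", "kwargs": {
  "targets": [
    [[116, 0, 0, 0, 0]]
  ],
  "grip_force": 20
}}

```text
clock: 12.05
position: [505.9, 179.8, 108.3]
eef_rot: [0.708, 0.706, -0.0, -0.0]
wrist_force: [0.0, -0.9, -4.3]
width: 49.0
grasp_force: 63.0
```

Request:
{"fn": "apply_moves", "kwargs": {
  "targets": [
    [[111, 0, 0, 0, 0]]
  ]
}}

```text
clock: 12.15
position: [505.9, 179.7, 108.3]
eef_rot: [0.708, 0.706, -0.0, -0.0]
wrist_force: [0.2, -0.6, -3.8]
width: 49.2
grasp_force: 62.9
```

Request:
{"fn": "apply_moves", "kwargs": {
  "targets": [
    [[108, 0, 0, 0, 0]]
  ]
}}

```text
clock: 12.25
position: [505.9, 179.7, 108.3]
eef_rot: [0.708, 0.706, -0.0, -0.0]
wrist_force: [0.6, -0.0, -3.4]
width: 49.5
grasp_force: 62.9
```

Request:
{"fn": "apply_moves", "kwargs": {
  "targets": [
    [[105, 0, 0, 0, 0]]
  ]
}}

```text
clock: 12.35
position: [506.0, 179.9, 108.5]
eef_rot: [0.708, 0.706, 0.0, 0.0]
wrist_force: [-1.1, 0.9, 0.7]
width: 50.4
grasp_force: 0.5
```

Request:
{"fn": "apply_moves", "kwargs": {
  "targets": [
    [[102, 0, 0, 0, 0]]
  ]
}}

```text
clock: 12.45
position: [506.3, 179.9, 108.7]
eef_rot: [0.708, 0.706, 0.001, 0.0]
wrist_force: [-0.2, 0.2, -0.2]
width: 51.3
grasp_force: 0.0
```

Request:
{"fn": "apply_moves", "kwargs": {
  "targets": [
    [[99, 0, 0, 0, 0]]
  ]
}}

```text
clock: 12.55
position: [506.3, 179.9, 108.7]
eef_rot: [0.708, 0.706, 0.0, 0.0]
wrist_force: [0.5, 0.9, 0.3]
width: 52.4
grasp_force: 0.0
```

Released; the tray has tipped onto the rim. Re-close at 20 N and look.

Request:
{"fn": "apply_moves", "kwargs": {
  "targets": [
    [[255, 0, 0, 0, 0], [255, 0, 0, 0, 0], [255, 0, 0, 0, 0]]
  ],
  "grip_force": 20
}}

```text
clock: 12.85
position: [505.9, 179.8, 108.4]
eef_rot: [0.708, 0.706, 0.0, 0.0]
wrist_force: [0.2, -0.4, -0.1]
width: 8.9
grasp_force: 0.0
```

```bash
python3 c.py tip | grep -E "^stub|tray_|^\[[0-9]"
```

```text
stub1 [([280.0, 346.0], 0.56), ([275.0, 335.0], 0.54), ([298.0, 348.0], 0.5), ([295.0, 337.0], 0.48)]
stub1 [([400.0, 249.0], 0.57), ([397.0, 260.0], 0.54), ([393.0, 252.0], 0.46), ([404.0, 257.0], 0.44)]
tray_lip [([343.0, 350.0], 0.86), ([288.0, 348.0], 0.68), ([243.0, 229.0], 0.45)]
tray_lip [([211.0, 255.0], 0.67), ([378.0, 238.0], 0.63)]
tray_grip [([290.0, 286.0], 0.87), ([432.0, 215.0], 0.86), ([405.0, 329.0], 0.62)]
tray_grip [([225.0, 221.0], 0.9), ([358.0, 212.0], 0.61), ([377.0, 236.0], 0.58)]
[505.86312707 179.74489464 108.3201952 ] [ 7.08263555e-01  7.05948112e-01 -8.55421319e-06 -2.15068032e-06] [-0.36653827 -0.47551113 -0.01664541] [-0.00506521 -0.0269601  -0.01730985]
```

View pics/tip.png

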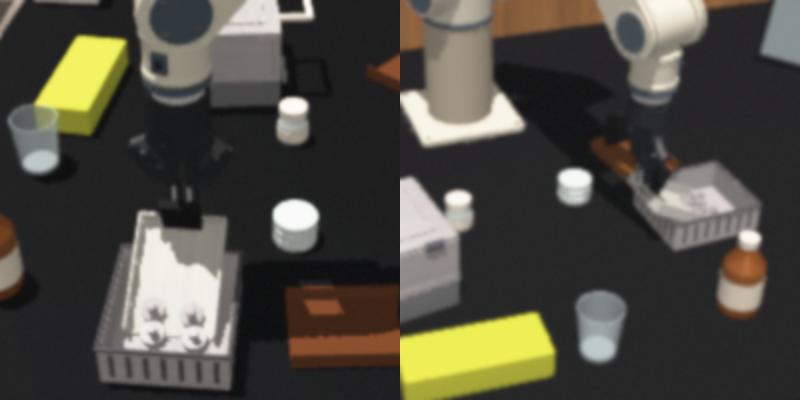

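```bash
cat > d.py <<'E'
from h import *
p=bot.read_camera('side');q=bot.read_camera('scene');w=bot.read_camera('wrist');save(w,'w2')
for yl in range(300,382,10):
    th=np.arctan2(54,yl-217); c,s=np.cos(th),np.sin(th)
    g=[506,yl-143*c+52*s,4+143*s+52*c]
    print(yl,round(np.degrees(th)),np.round(g),proj(p,g).round(),proj(q,g).round(),'lip',proj(p,[506,yl,4]).round())
for l in('tray_grip','tray_lip','stub1'):
  for n,a in(('side',p),('scene',q),('wrist',w)): print(l,n,[(np.round(r['position']).tolist(),round(r['confidence'],2),at(a,r['position'],4).tolist()) for r in bot.tip_of(a,l)[:5]])
E
python3 d.py
```

```text
300 33 [506. 208. 126.] [289. 282.] [379. 234.] lip [285. 344.]
310 30 [506. 212. 121.] [289. 284.] [380. 235.] lip [284. 347.]
320 28 [506. 217. 116.] [289. 287.] [381. 236.] lip [284. 351.]
330 26 [506. 223. 113.] [288. 290.] [383. 236.] lip [283. 354.]
340 24 [506. 230. 109.] [288. 293.] [384. 237.] lip [282. 357.]
350 22 [506. 237. 106.] [288. 296.] [386. 237.] lip [282. 360.]
360 21 [506. 245. 103.] [287. 299.] [388. 238.] lip [281. 364.]
370 19 [506. 252. 101.] [287. 302.] [390. 238.] lip [280. 367.]
380 18 [506. 261.  98.] [286. 305.] [392. 238.] lip [279. 370.]
tray_grip side [([287.0, 287.0], 0.89, [538.4, 88.9]), ([407.0, 330.0], 0.85, [210.8, 221.8]), ([433.0, 210.0], 0.58, [97.5, -371.9])]
tray_grip scene [([379.0, 235.0], 0.8, [346.4, 303.5]), ([224.0, 218.0], 0.73, [28.8, -244.5]), ([356.0, 210.0], 0.68, [140.8, 294.1])]
tray_grip wrist [([325.0, 267.0], 0.94, [508.7, 161.0]), ([156.0, 317.0], 0.55, [376.2, 118.1])]
tray_lip side [([342.0, 343.0], 0.97, [369.9, 282.1]), ([393.0, 213.0], 0.95, [236.9, -336.0]), ([288.0, 349.0], 0.93, [497.9, 312.8]), ([221.0, 261.0], 0.62, [755.7, -6.1]), ([274.0, 334.0], 0.19, [538.9, 269.7])]
tray_lip scene [([375.0, 236.0], 0.95, [351.0, 283.3]), ([402.0, 257.0], 0.7, [504.7, 316.2]), ([210.0, 252.0], 0.62, [253.3, -340.6]), ([399.0, 252.0], 0.55, [471.5, 320.2])]
tray_lip wrist [([320.0, 33.0], 0.75, [506.2, 314.5]), ([105.0, 87.0], 0.66, [369.6, 285.0])]
stub1 side [([296.0, 340.0], 0.64, [483.0, 284.6]), ([272.0, 335.0], 0.55, [544.7, 272.7]), ([278.0, 345.0], 0.48, [523.5, 305.4])]
stub1 scene [([338.0, 245.0], 0.66, [358.4, 121.4]), ([402.0, 257.0], 0.59, [505.8, 315.5]), ([394.0, 249.0], 0.55, [452.0, 311.8]), ([398.0, 256.0], 0.49, [498.4, 301.7]), ([402.0, 250.0], 0.38, [468.4, 335.2])]
stub1 wrist [([276.0, 71.0], 0.98, [478.8, 293.4]), ([363.0, 80.0], 0.94, [532.7, 288.5]), ([357.0, 28.0], 0.87, [528.3, 317.0]), ([270.0, 26.0], 0.71, [475.8, 318.3])]
```

View pics/w2.png

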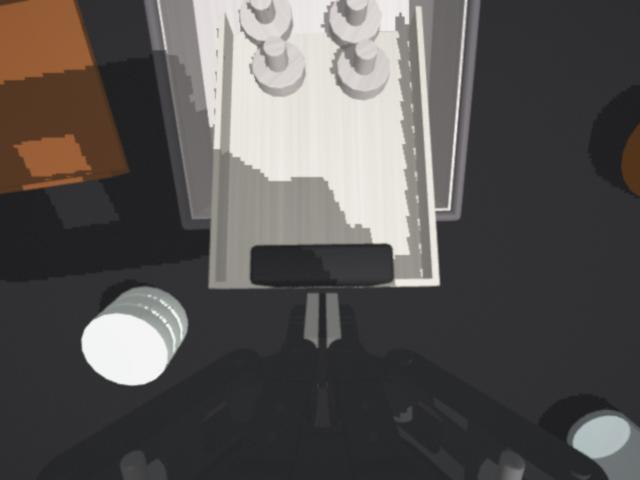

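Wrist view: lip rests on the basket floor (≈y 314), tray tilted ≈29°; two stubs are past the lip at (265,20),(355,20), two still over its edge at (278,68),(363,70); the closed fingers are behind the block (320,265). I'll rise, open, regrip the block at 20 N and lift.

Request:
{"fn": "apply_moves", "kwargs": {
  "targets": [
    [[0, 0, 0, 4, 0], [0, 0, 0, 4, 0], [0, 0, 0, 0, 0], [0, 0, 1.7, 0, 0], [0, 0, 1.7, 0, 0], [0, 0, 0, 0, 0], [0, 0, 0, -4, 0], [0, 0, 0, -3.5, 0]]
  ]
}}

```text
clock: 14.85
position: [505.7, 214.5, 111.9]
eef_rot: [0.708, 0.706, 0.0, 0.0]
wrist_force: [0.2, -0.1, -0.2]
width: 85.6
grasp_force: 0.0
```

Request:
{"fn": "apply_moves", "kwargs": {
  "targets": [
    [[0, 0, 0, 0, 0], [255, 0, 0, 0, 0], [255, 0, 0, 0, 0], [255, 0, 0, 0, 0], [255, 0, 0, 0, 0], [255, 0, 0, 0, 0]]
  ],
  "grip_force": 20
}}

```text
clock: 15.45
position: [506.9, 214.3, 114.7]
eef_rot: [0.708, 0.706, 0.001, 0.001]
wrist_force: [-1.4, 1.8, 6.5]
width: 49.8
grasp_force: 23.9
```

Gripped at 20 N. Lifting straight up slowly.

Request:
{"fn": "apply_moves", "kwargs": {
  "targets": [
    [[255, 0, 0, 0.5, 0], [255, 0, 0, 1, 0], [255, 0, 0, 1, 0], [255, 0, 0, 1, 0], [255, 0, 0, 1, 0], [255, 0, 0, 0.5, 0], [255, 0, 0, 0, 0], [255, 0, 0, 0, 0]]
  ]
}}

```text
clock: 16.25
position: [505.7, 213.7, 163.3]
eef_rot: [0.708, 0.706, -0.0, -0.0]
wrist_force: [-1.1, 0.3, -3.3]
width: 49.7
grasp_force: 22.8
```

```bash
python3 d.py | tail -9; python3 c.py up >/dev/null
```

```text
tray_grip side [([289.0, 269.0], 0.8, [544.0, 9.3]), ([431.0, 213.0], 0.79, [105.5, -350.3]), ([406.0, 332.0], 0.61, [213.0, 228.5]), ([279.0, 346.0], 0.56, [519.8, 307.9])]
tray_grip scene [([382.0, 222.0], 0.91, [265.0, 356.8]), ([360.0, 210.0], 0.78, [139.0, 316.1]), ([226.0, 219.0], 0.61, [37.3, -239.2])]
tray_grip wrist [([321.0, 334.0], 0.74, [505.3, 99.4])]
tray_lip side [([341.0, 348.0], 0.83, [371.6, 296.1]), ([391.0, 211.0], 0.82, [242.2, -347.5])]
tray_lip scene [([404.0, 246.0], 0.98, [448.7, 357.9]), ([211.0, 251.0], 0.91, [246.8, -335.8]), ([377.0, 237.0], 0.82, [359.2, 287.5])]
tray_lip wrist [([152.0, 137.0], 0.77, [368.3, 285.9]), ([321.0, 99.0], 0.76, [505.8, 313.4])]
stub1 side [([277.0, 348.0], 0.66, [523.3, 313.1]), ([295.0, 349.0], 0.58, [479.2, 311.0]), ([287.0, 359.0], 0.47, [493.2, 343.4])]
stub1 scene [([237.0, 296.0], 0.69, [525.7, -301.5]), ([399.0, 254.0], 0.54, [485.3, 312.6]), ([411.0, 246.0], 0.53, [456.6, 383.0]), ([402.0, 254.0], 0.42, [493.1, 323.5]), ([244.0, 281.0], 0.29, [454.4, -260.8])]
stub1 wrist [([282.0, 95.0], 0.9, [475.7, 316.5]), ([291.0, 28.0], 0.76, [484.2, 362.5]), ([367.0, 23.0], 0.66, [540.1, 366.1]), ([345.0, 94.0], 0.58, [524.8, 317.0])]
```

View pics/up.png

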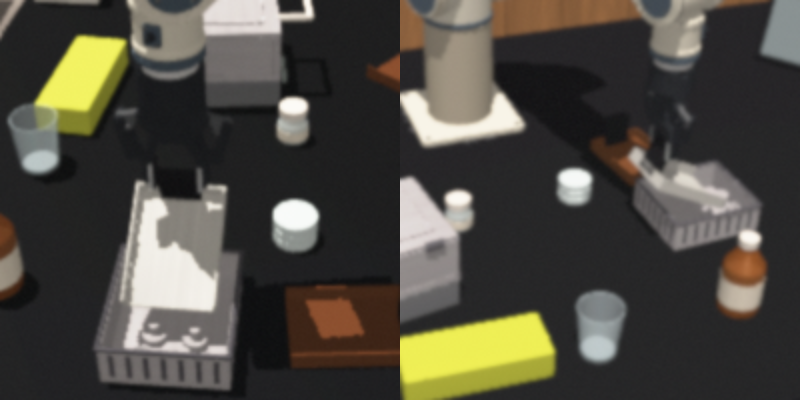

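Request:
{"fn": "apply_moves", "kwargs": {
  "targets": [
    [[255, 0, 0, 1, 0], [255, 0, 0, 2, 0], [255, 0, 0, 3, 0], [255, 0, -1, 3, 0], [255, 0, -2, 2, 0], [255, 0, -2, 1, 0], [255, 0, -2, 0, 0], [255, 0, -1, 0, 0]]
  ]
}}

```text
clock: 18.25
position: [505.9, 132.6, 284.5]
eef_rot: [0.709, 0.706, 0.001, 0.0]
wrist_force: [0.2, -0.8, -3.2]
width: 49.8
grasp_force: 22.8
```

```bash
cat > e.py <<'E'
from h import *
p=bot.read_camera('side');q=bot.read_camera('scene');w=bot.read_camera('wrist')
cv2.imwrite('pics/up2.png',cv2.cvtColor(np.hstack([cv2.resize(p['pixels'][190:390,200:400],(400,400)),cv2.resize(w['pixels'],(400,400))]),cv2.COLOR_RGB2BGR))
for l in('stub1','tray_lip','tray_grip'):
  for n,a in(('side',p),('scene',q),('wrist',w)): print(l,n,[(np.round(r['position']).tolist(),round(r['confidence'],2),at(a,r['position'],4).tolist()) for r in bot.tip_of(a,l)[:5]])
print(bot.get_state()['position'])
E
python3 e.py
```

```text
stub1 side [([292.0, 351.0], 0.68, [485.4, 317.7]), ([279.0, 348.0], 0.48, [519.1, 313.2]), ([287.0, 362.0], 0.41, [492.1, 352.9])]
stub1 scene [([401.0, 255.0], 0.59, [496.5, 315.7]), ([400.0, 251.0], 0.55, [472.1, 328.0]), ([411.0, 247.0], 0.52, [461.7, 377.3]), ([416.0, 252.0], 0.42, [495.5, 382.3])]
stub1 wrist [([292.0, 19.0], 0.86, [476.5, 317.0]), ([338.0, 22.0], 0.66, [524.6, 314.1])]
tray_lip side [([391.0, 212.0], 0.91, [244.7, -343.9]), ([289.0, 276.0], 0.81, [539.1, 40.3]), ([342.0, 347.0], 0.69, [368.3, 294.4]), ([279.0, 348.0], 0.17, [518.3, 312.2])]
tray_lip scene [([386.0, 222.0], 0.83, [269.9, 371.4]), ([374.0, 236.0], 0.71, [349.9, 279.9]), ([213.0, 251.0], 0.69, [244.8, -329.9]), ([338.0, 248.0], 0.17, [376.9, 113.7])]
tray_lip wrist [([189.0, 53.0], 0.87, [365.6, 285.9]), ([165.0, 479.0], 0.61, [242.6, -346.1]), ([323.0, 102.0], 0.57, [508.5, 236.4])]
tray_grip side [([405.0, 330.0], 0.95, [216.0, 221.3]), ([292.0, 210.0], 0.87, [589.9, -321.1]), ([432.0, 216.0], 0.79, [103.5, -328.8])]
tray_grip scene [([361.0, 195.0], 0.93, [20.1, 378.4]), ([223.0, 221.0], 0.8, [48.5, -255.3]), ([355.0, 212.0], 0.74, [149.1, 287.0])]
tray_grip wrist [([323.0, 332.0], 0.87, [506.8, -60.0]), ([25.0, 70.0], 0.61, [184.5, 271.2])]
[505.80083503 134.07819511 283.15947869]
```

View pics/up2.png

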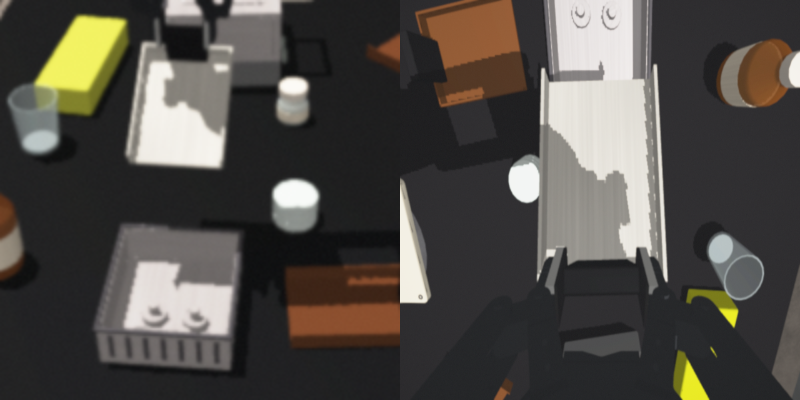

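All four stubs are in the basket. Side crop shows two at (155,312) and (195,316), and scene finds the other two behind the near wall at (411,247) and (416,252). The tray is empty and still tilted ≈29°. Setting it down: lip first, then pivoting it flat.

Request:
{"fn": "apply_moves", "kwargs": {
  "targets": [
    [[255, 0.4, -2, 0, 0], [255, 1, -4, 0, 0], [255, 1, -4, -2, 0], [255, 1, -3.4, -3, 0], [255, 0, -1, -3, 0], [255, 0, 0, -3, 0], [255, 0, 0, -2, 0], [255, 0, 0, 0, 0]]
  ]
}}

```text
clock: 19.65
position: [537.9, -10.3, 150.6]
eef_rot: [0.708, 0.706, -0.002, -0.002]
wrist_force: [0.0, -0.2, -3.3]
width: 49.8
grasp_force: 22.2
```

```bash
cat > f.py <<'E'
from h import *
p=bot.read_camera('side');q=bot.read_camera('scene');w=bot.read_camera('wrist')
s=bot.get_state(); x=s['position']; print(x,s['wrist_force'])
for l,g in(('tray_lip',x+[0,100,-105]),('tray_grip',x+[0,0,11])):
    ps=[]
    for a in(p,q,w):
        r=[r['position'] for r in bot.tip_of(a,l) if np.hypot(*(r['position']-proj(a,g)))<35]
        if r: ps.append((a,r[0]))
    print(l,len(ps),two(ps) if len(ps)>1 else ps)
E
python3 f.py
```

```text
[540.73830009 -10.11046137 154.31191918] [ 0.74116212  0.50850576 -2.49249732]
tray_lip 3 [536.8  85.2  29.9]
tray_grip 2 [541.9 -13.6 151.4]
```

Request:
{"fn": "apply_moves", "kwargs": {
  "targets": [
    [[255, 0, 0, -1.5, 0], [255, 0, 0, -1.5, 0], [255, 0, 0, -1, 0], [255, 0, -0.5, -0.5, 0], [255, 0, -1, -1, 0], [255, 0, -0.9, -1, 0], [255, 0, 0, 0, 0]]
  ]
}}

```text
clock: 20.8
position: [539.6, -35.7, 87.2]
eef_rot: [0.709, 0.705, -0.0, -0.0]
wrist_force: [0.1, -1.3, -1.4]
width: 49.4
grasp_force: 21.3
```

```bash
python3 f.py
```

```text
[539.90089128 -34.59593021  88.26978073] [ 0.86597243 -0.11471317 -3.1118694 ]
tray_lip 1 [({'pixels': array([[[122,  85,  58],
        [ 91,  74,  62],
        [ 68,  66,  63],
        ...,
        [171, 162, 154],
        [171, 162, 154],
        [170, 161, 152]],

       [[124,  86,  57],
        [ 98,  76,  60],
        [ 72,  67,  63],
        ...,
        [172, 163, 155],
        [172, 162, 154],
        [170, 162, 153]],

       [[127,  88,  56],
        [109,  82,  60],
        [ 79,  71,  63],
        ...,
        [175, 164, 152],
        [171, 162, 153],
        [170, 161, 153]],

       ...,

       [[ 70,  65,  59],
        [ 72,  67,  61],
        [ 72,  66,  62],
        ...,
        [ 28,  30,  30],
        [ 28,  28,  30],
        [ 29,  28,  30]],

       [[ 72,  66,  61],
        [ 70,  65,  60],
        [ 72,  66,  60],
        ...,
        [ 28,  28,  29],
        [ 28,  29,  30],
        [ 28,  28,  30]],

       [[ 71,  65,  60],
        [ 72,  66,  61],
        [ 72,  66,  61],
        ...,
        [ 28,  28,  29],
        [ 28,  27,  29],
        [ 27,  27,  29]]], shape=(480, 640, 3), dtype=uint8), 'mtx': array([[465.07175885,   0.        , 314.61208228],
       [  0.        , 465.07175885, 242.87823003],
       [  0.        ,   0.        ,   1.        ]]), 'k1': -0.04940211900334158, 'R': array([[-0.99273537, -0.11971016, -0.01208147],
       [-0.05948181,  0.57558249, -0.81557753],
       [ 0.1045868 , -0.80893404, -0.57852167]]), 't': array([ 466.84432012,  106.99886912, 1318.22696807]), 'shot': 30}, [290.4, 286.4])]
tray_grip 3 [539.6 -37.5  85.8]
```

Request:
{"fn": "apply_moves", "kwargs": {
  "targets": [
    [[255, 0, -0.8, -1, 0], [255, 0, -0.7, -1, 0], [255, 0, -0.5, -1, 0], [255, 0, -0.4, -0.7, 0], [255, 0, -0.2, -0.5, 0], [255, 0, 0, 0, 0], [255, 0, 0, 0, 0]]
  ]
}}

```text
clock: 21.95
position: [539.6, -60.5, 47.3]
eef_rot: [0.708, 0.706, -0.0, -0.0]
wrist_force: [-5.4, 1.7, 20.5]
width: 49.9
grasp_force: 26.9
```

```bash
cat > g.py <<'E'
from h import *
import sys
p=bot.read_camera('side')
cv2.imwrite('pics/'+sys.argv[1]+'.png',cv2.cvtColor(cv2.resize(p['pixels'][180:380,200:400],(600,600),interpolation=2),cv2.COLOR_RGB2BGR))
s=bot.get_state(); print(s['position'],s['wrist_force'],s['joint_positions'])
E
python3 g.py down
```

```text
[539.56561947 -60.53663626  47.300846  ] [-6.02510221  0.40772645 19.95792677] [-1.33673099e-01  6.00751748e-01  1.90697895e+00  8.18207047e-05
  6.34616984e-01 -1.29906886e-01]
```

View pics/down.png

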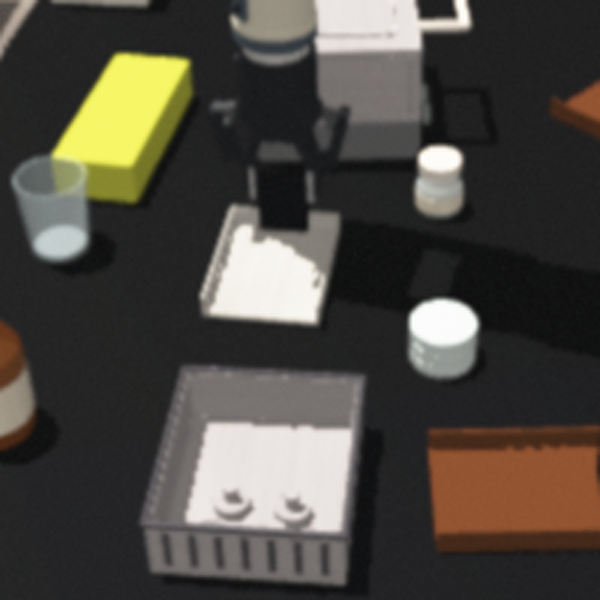

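Pressed flat (20 N); letting go, rising and heading for the bath's bar.

Request:
{"fn": "apply_moves", "kwargs": {
  "targets": [
    [[255, 0, 0, 0.7, 0], [0, 0, 0, 0, 0], [0, 0, 0, 0, 0], [0, 0, 0, 0, 0], [0, 0, 0, 2, 0], [0, 0, 0, 5, 0], [0, 0, 0, 5, 0], [0, 0, 0, 5, 0]]
  ]
}}

```text
clock: 22.8
position: [539.4, -60.2, 224.6]
eef_rot: [0.708, 0.706, -0.0, -0.0]
wrist_force: [2.3, -0.3, -0.3]
width: 85.3
grasp_force: 0.0
```

Request:
{"fn": "apply_moves", "kwargs": {
  "targets": [
    [[0, 0, 0, 5, 0], [0, 0, 0, 5, 0], [0, -2.3, -4.4, 0, 0], [0, -2.3, -4.4, 0, 0], [0, -2.3, -4.4, 0, 0], [0, -2.3, -4.4, 0, 0], [0, -2.3, -4.4, 0, 0], [0, -2.3, -4.4, 0, 0]]
  ]
}}

```text
clock: 23.6
position: [400.6, -325.8, 323.1]
eef_rot: [0.708, 0.706, 0.0, -0.0]
wrist_force: [1.3, -0.8, -0.7]
width: 85.6
grasp_force: 0.0
```

Request:
{"fn": "apply_moves", "kwargs": {
  "targets": [
    [[0, -2.5, -4.4, 0, 0], [0, 0, 0, 0, 0], [0, 0, 0, 0, 0], [0, 0, 0, 0, 0]]
  ]
}}

```text
clock: 24.0
position: [377.4, -367.0, 323.0]
eef_rot: [0.708, 0.706, 0.0, -0.0]
wrist_force: [0.6, 0.5, -0.5]
width: 85.4
grasp_force: 0.0
```

```bash
cat > i.py <<'E'
from h import *
P={n:bot.read_camera(n) for n in('scene','side','wrist')}
s=bot.get_state();print(s['position'],s['joint_positions'],s['eef_rot'])
for n,p in P.items():
    for l,z in dict(tray=0,tray_grip=52,tray_lip=0,lid_bar=134.5,lid_hinge=130.5,bath=0,stub1=4).items():
        print(n,l,[(np.round(r['position']).tolist(),round(r['confidence'],2),at(p,r['position'],z).tolist()) for r in bot.tip_of(p,l)[:4]])
p=P['wrist'];save(p,'w3')
r=bot.trace(p,'lid_bar')
for r in r[:2]:
    m=r['region'];ys,xs=np.nonzero(m);print(r['confidence'],m.sum(),xs.min(),xs.max(),ys.min(),ys.max())
    c=max(cv2.findContours(m.astype(np.uint8),0,2)[0],key=cv2.contourArea);k=cv2.approxPolyDP(c,5,True)[:,0]
    print([(x.tolist(),at(p,x,135).tolist()) for x in k])
# white-ness profile near bar
g=cv2.cvtColor(p['pixels'],cv2.COLOR_RGB2GRAY); m=(g>200).astype(np.uint8)
n,lab,st,ce=cv2.connectedComponentsWithStats(m)
for i in range(1,n):
    if st[i,4]>300:
        print(st[i].tolist(), [ (x.tolist(),at(p,x,135).tolist()) for x in cv2.boxPoints(cv2.minAreaRect(np.argwhere(lab==i)[:,::-1].astype(np.float32)))])
E
python3 i.py
```

```text
[ 377.89366701 -366.58956405  323.26720926] [-7.92892663e-01  1.84933204e-01  1.76065318e+00  1.40344237e-04
  1.19620528e+00 -7.91756811e-01] [ 7.07526396e-01  7.06686907e-01  6.59913174e-05 -9.90530849e-05]
scene tray [([328.0, 282.0], 0.75, [546.4, 6.6]), ([215.0, 240.0], 0.65, [171.3, -308.2]), ([364.0, 228.0], 0.63, [277.6, 269.2])]
scene tray_grip [([308.0, 273.0], 0.74, [541.8, -64.1]), ([357.0, 209.0], 0.66, [207.0, 268.1]), ([224.0, 222.0], 0.64, [135.3, -263.9])]
scene tray_lip [([348.0, 276.0], 0.85, [541.9, 84.7]), ([375.0, 237.0], 0.85, [347.1, 284.3]), ([211.0, 251.0], 0.71, [241.2, -334.5])]
scene lid_bar [([220.0, 238.0], 0.78, [371.5, -313.1])]
scene lid_hinge [([245.0, 280.0], 0.61, [611.0, -287.0])]
scene bath [([237.0, 295.0], 0.9, [514.3, -300.3])]
scene stub1 [([403.0, 256.0], 0.5, [503.2, 321.6]), ([417.0, 252.0], 0.48, [493.6, 384.7]), ([327.0, 282.0], 0.42, [550.2, 2.4])]
side tray [([293.0, 271.0], 0.91, [532.9, 10.6]), ([411.0, 222.0], 0.88, [177.8, -290.4]), ([376.0, 342.0], 0.77, [286.3, 265.2]), ([200.0, 321.0], 0.42, [740.0, 243.7])]
side tray_grip [([4
[... 1815 characters left out ...]
622.8, -344.0]), ([576, 175], [614.7, -329.9]), ([586, 58], [600.7, -232.0]), ([595, 39], [604.9, -217.7])]
[310, 0, 281, 264, 52083] [([299.2189636230469, 22.298789978027344], [360.6, -206.8]), ([587.6422729492188, -17.211280822753906], [589.5, -178.1]), ([621.8309326171875, 232.3656005859375], [673.8, -385.9]), ([333.4075927734375, 271.87567138671875], [390.3, -427.5])]
[597, 0, 43, 145, 3238] [([597.0, 0.0], [599.8, -189.8]), ([639.0, 0.0], [634.2, -189.3]), ([639.0, 144.0], [666.3, -301.7]), ([597.0, 144.0], [627.5, -302.0])]
[626, 403, 14, 46, 401] [([626.0, 403.0], [740.4, -599.4]), ([639.0, 403.0], [756.4, -599.7]), ([639.0, 448.0], [779.1, -672.3]), ([626.0, 448.0], [762.1, -671.9])]
```

Wrist estimate: bar middle ≈ (381,−318), bath yaw ≈ +9°, consistent with the bath and hinge finds. Partly closing (so the finger fits between bar and lid), turning 9° and descending.

Request:
{"fn": "apply_moves", "kwargs": {
  "targets": [
    [[135, 0.3, 2.4, 0, 4.5], [135, 0, 2.5, 0, 4.5], [135, 0, 0, -4, 0], [135, 0, 0, -4, 0], [135, 0, 0, -2, 0], [135, 0, 0, 0, 0], [135, 0, 0, 0, 0]]
  ],
  "grip_force": 20
}}

```text
clock: 25.95
position: [380.4, -319.0, 223.8]
eef_rot: [0.651, 0.759, -0.0, -0.0]
wrist_force: [-0.2, -1.9, 0.6]
width: 40.3
grasp_force: 0.0
```

```bash
cat > j.py <<'E'
from h import *
p=bot.read_camera('wrist');s=bot.get_state();print(s['position'],s['width'],s['eef_rot'])
for l,z in dict(lid_bar=134.5,lid_hinge=130.5).items(): print(l,[(np.round(r['position']).tolist(),round(r['confidence'],2),at(p,r['position'],z).tolist()) for r in bot.tip_of(p,l)[:4]])
for r in bot.trace(p,'lid_bar')[:1]:
    c=max(cv2.findContours(r['region'].astype(np.uint8),0,2)[0],key=cv2.contourArea);k=cv2.approxPolyDP(c,5,True)[:,0]
    print([(x.tolist(),at(p,x,135).tolist()) for x in k])
E
python3 j.py
```

```text
[ 380.82266764 -319.37171678  224.46885327] 40.33177466078132 [ 6.50706052e-01  7.59329258e-01 -3.78089575e-05  8.42670073e-04]
lid_bar [([319.0, 248.0], 0.66, [379.5, -317.9])]
lid_hinge []
[([408, 74], [414.2, -202.3]), ([399, 160], [420.0, -251.4]), ([327, 158], [375.1, -257.1]), ([313, 165], [367.0, -262.7]), ([313, 322], [383.6, -375.7]), ([364, 326], [421.5, -373.4]), ([364, 312], [419.2, -361.7]), ([327, 309], [392.1, -363.4]), ([330, 177], [378.9, -268.6]), ([396, 176], [420.4, -261.5]), ([388, 304], [435.1, -352.6]), ([402, 313], [446.9, -358.3]), ([427, 355], [474.3, -391.4]), ([447, 360], [490.8, -393.6]), ([453, 352], [493.4, -385.8]), ([469, 351], [505.3, -383.1]), ([511, 382], [547.3, -406.6]), ([608, 381], [624.9, -394.5]), ([639, 297], [615.4, -319.5]), ([639, 77], [550.1, -181.8])]
```

Centred within a millimetre. Down and grip.

Request:
{"fn": "apply_moves", "kwargs": {
  "targets": [
    [[135, 0, 0, -4, 0], [135, 0, 0, -4, 0], [135, 0, 0, -2, 0], [135, 0, 0, 0, 0], [255, 0, 0, 0, 0], [255, 0, 0, 0, 0], [255, 0, 0, 0, 0], [255, 0, 0, 0, 0]]
  ],
  "grip_force": 20
}}

```text
clock: 26.95
position: [379.5, -319.8, 125.0]
eef_rot: [0.65, 0.76, -0.001, 0.001]
wrist_force: [-8.4, -5.0, 2.2]
width: 10.1
grasp_force: 21.9
```

Request:
{"fn": "apply_moves", "kwargs": {
  "targets": [
    [[255, 0.1, 0, 2.0, 0], [255, 0.3, 0.05, 2.0, 0], [255, 0.45, 0.07, 1.95, 0], [255, 0.6, 0.1, 1.9, 0], [255, 0.8, 0.1, 1.85, 0], [255, 0.95, 0.15, 1.75, 0], [255, 0, 0, 0, 0]]
  ]
}}

```text
clock: 27.65
position: [411.7, -315.1, 241.7]
eef_rot: [0.65, 0.76, -0.001, 0.001]
wrist_force: [-11.4, -4.7, 3.7]
width: 10.2
grasp_force: 21.1
```

Request:
{"fn": "apply_moves", "kwargs": {
  "targets": [
    [[255, 0.95, 0.1, 1.7, 0], [255, 1.2, 0.2, 1.55, 0], [255, 1.35, 0.2, 1.45, 0], [255, 1.35, 0.2, 1.3, 0], [255, 0, 0, 0, 0], [255, 0, 0, 0, 0], [255, 0, 0, 0, 0]]
  ]
}}

```text
clock: 28.35
position: [459.7, -308.2, 300.7]
eef_rot: [0.651, 0.759, -0.001, 0.001]
wrist_force: [-8.7, -3.6, 6.1]
width: 10.1
grasp_force: 20.7
```

```bash
cat > k.py <<'E'
from h import *
s=bot.get_state();x=s['position'];print(x,s['wrist_force'],s['width'],s['grasp_force'])
z=x[2]+11; print('ang',np.degrees(np.arcsin((z-130.5)/230))-1, np.degrees(np.arccos(np.hypot(608.4-x[0],-283+0-x[1])/230))-1)
ps=[]
for n in('scene','side'):
    p=bot.read_camera(n)
    for l in('lid_bar',): 
        r=bot.tip_of(p,l); print(n,[(np.round(i['position']).tolist(),round(i['confidence'],2)) for i in r[:3]],'expect',proj(p,x+[0,0,11]).round())
    print([(at(p,i['position'],4).tolist(),round(i['confidence'],2)) for i in bot.tip_of(p,'stub1')[:5]])
    print('tray',[(at(p,i['position'],0).tolist()) for i in bot.tip_of(p,'tray')[:4]],'grip',[(at(p,i['position'],52).tolist()) for i in bot.tip_of(p,'tray_grip')[:4]],'lip',[(at(p,i['position'],0).tolist()) for i in bot.tip_of(p,'tray_lip')[:4]])
    print('basket',[(at(p,i['position'],0).tolist()) for i in bot.tip_of(p,'basket')[:1]])
E
python3 k.py
```

```text
[ 459.73342135 -308.16561827  300.74312233] [-8.69097538 -3.56719478  6.12119552] 10.08922857117821 20.734273195266724
ang 51.00026260082727 48.03698439352227
scene [([224.0, 208.0], 0.94)] expect [222. 204.]
[([496.0, 383.7], 0.61), ([523.5, 305.6], 0.57), ([460.8, 384.9], 0.5), ([482.2, 319.4], 0.43)]
tray [[297.0, 265.7], [554.0, -2.6]] grip [[139.9, -261.7], [540.6, -60.9], [223.0, 259.4]] lip [[543.3, 90.5], [364.7, 285.1]]
basket [[494.7, 306.3]]
side [([328.0, 133.0], 0.65), ([285.0, 182.0], 0.39)] expect [329. 129.]
[([719.8, -193.7], 0.64), ([522.0, 316.1], 0.47), ([475.2, 319.7], 0.45), ([497.6, 349.9], 0.37)]
tray [[535.7, 15.6], [289.3, 263.2], [175.4, -285.0]] grip [[221.5, 260.6], [115.1, -258.6], [540.6, -50.5]] lip [[368.3, 292.7], [237.0, -350.6], [535.0, 100.1]]
basket [[499.7, 300.4]]
```

```bash
python3 -c "
from h import *
s=bot.get_state();print(s['position'],abs(s['qd']).max());print(bot.sign_off())"
```

```text
[ 459.59313305 -308.17998152  300.60267621] 0.0010816737990703886
the job is handed in; nothing more can be done
None
```

I handed the job in at about 28 s with no verdict returned: by my camera and arm readings, the four stubs are in the basket, the empty tray is flat on the bench and let go, and the lid is held still at roughly 50°; I viewed 11 pictures, one over the limit of 10.

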